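# Shim the laboratory balance level

### The arm

A 7-joint arm with a two-finger parallel gripper is mounted at the origin on the work surface. World frame = base frame: x ahead of the robot, y to its left, z up, the work surface at z = 0. Lengths are in m, angles in rad, forces in N, time in s.
With the tool pointing down it reaches from about 0.375 to 0.925 m from the base axis. Payload 3.1 kg.
Tool frame: the origin (TCP) lies between the finger pads; the fingertips stand 19 mm ahead of it and the grasp point (between the pads) is the TCP; z points along the fingers, y is the line along which they close (so a half turn about z gives the same grasp; the last joint's range is limited). The gripper opens to 85 mm and grips with 20 to 120 N. Pads are 22 mm wide; open, the fingers measure 114 mm over their backs; the gripper's body (76 mm by 85 mm) begins 54 mm behind the grasp point. The pads swing forward as they close: fully open they stand 13 mm farther back than shut.
Start: joints at [-1.293, 0.383, 0.044, 1.598, -0.018, 1.161, -0.05], TCP at [0.239, 0.605, 0.25] pointing down, gripper open.
Joint ranges: [-2.61, 2.61], [-0.41, 2.15], [-1.48, 1.57], [0, 2.5], [-1.57, 4.71], [0.05, 1.97], [-2.85, 2.85]. Speed limits (rad/s): [2.79, 2.79, 3.14, 3.14, 3.14, 3.14, 3.14].

### API

Orientations are given as a unit quaternion [x, y, z, w].
In Python, from bench import move_ptp, movel, move_j, move_gripper, pause, inverse_kinematics, read_camera, camera_params, MotionError, sign_off, look_for, tip_of, read_time_s, read_qpos, read_joint_vel, read_effort, read_eef_pos, read_tcp_rot, read_ft_force, read_ft_torque, read_finger_gap, read_grasp_force gives the robot as it stands. Calls block until the motion is done:
- move_ptp(position, orientation): joint-space move of the TCP to a pose.
- movel(position, orientation=None, speed=0.15): straight line of the TCP; orientation=None keeps the orientation; speed is the mean speed in m/s.
- move_j(angles): joint-space move.
- move_gripper(opening, effort=None): finger opening in m; effort is the grip in N (None keeps the last); returns when the fingers have stopped.
- pause(seconds).
- inverse_kinematics(position, orientation): joint angles nearest the present ones, or None.
- read_camera(name): name is "side" or "top"; returns the picture (480x640x3 uint8, red, green, blue); there is no depth.
- camera_params(name): a dict with "K" (3x3 intrinsics, pixels), "camera_from_world" (4x4, takes a point from world to camera coordinates). Camera axes: x right, y down, z forward; pixel columns grow to the right and rows downward; lengths in m; the calibration is good to about 2 mm. A picture is of the moment at which its call begins. camera_params takes no time and is no camera call.
A pose or a line that the arm cannot do raises MotionError and nothing moves.
- sign_off(): hands the job in; it is judged then, once.
Trained networks look in the newest picture that a camera, given by its name, has taken for a name from the list of things; names that differ only in an ending like _2 or _b are one class to them, and where a whole thing is asked for, a point or a joint stands for the part that bears it (a point fixed in the world has none). Each returns a list of dicts, best first, with "confidence" (0 to 1); they miss things now and then, are a little off and sometimes report something else, mostly with a low value. They report only what shows in the picture. A call takes as long as a camera call. They do not tell look-alikes from the thing itself.
- look_for(camera, name): "at" ([column, row] in pixels, amid what is visible of it).
- tip_of(camera, name): "at" ([column, row] in pixels: a listed point, or the origin of a listed thing).
Readings, each from a call of its own:
- read_time_s(): time.
- read_qpos(): joint angles.
- read_joint_vel(): joint speeds.
- read_effort(): joint torques, N m.
- read_eef_pos(): TCP position.
- read_tcp_rot(): TCP orientation.
- read_ft_force(): force on the tool from outside, world axes, zero at the start.
- read_ft_torque(): the same for the moment, N m.
- read_finger_gap(): finger opening in m.
- read_grasp_force(): force on a finger pad.
Only numpy, scipy, OpenCV 4.12 (cv2) and the standard library are available. Lean on these libraries where they do the work, as an engineer would, in place of code of your own. Each camera call takes 0.05 s, during which the arm holds its last target. There are 200 camera calls.

### The job

The laboratory balance is low at its front foot. Pick up the white wedge shim, lay it flat on the bench with its thin end towards that foot, and slide it in under the foot until the bubble of the level on top of the balance is centred between its two white lines. Ease it in slowly, without forcing it: do not drive the front up past level, do not shove the balance along the bench or press on it, let go of the shim when the bubble is centred and leave the other things alone.

Things in the scene. Friction and masses are not known exactly. Their poses are not given: they have to be found in the camera images.
- balance: Lab balance, 1.6 kg, loose on three rubber feet: off-white casing 230 mm (x) by 190 mm (y), underside 20 mm and top 63 mm above the bench. Round pan (top 75 mm high) and spirit level (top 83 mm) on it. Origin on the bench under its middle when level; x from front to rear, y left, z up. Rear feet (100 mm behind the origin) are right; the front foot is 3.5 to 7 mm short (differs each time)
- front_foot (a point): Middle of the slot in which the front foot is fixed, at bench height when level: 75 mm in front of the balance's origin, 40 mm behind the casing's front. The foot, a flattish rubber dome 44 mm wide, sits on the middle line up to 18 mm before or behind this point (differs, not measured). The shim goes in from the front, along the balance's x. Axes as the balance
- front_edge_mid (a point): Point on the middle line of the casing's underside, 100 mm in front of the balance's origin; 20 mm above the bench when the balance is level, 3 to 9 mm lower at the start
- bubble (a joint): Pale bubble, 21 mm long, in the dark window of the level (170 mm long, along x, on the balance's left half at y = +66 mm). Value in m along the balance's x: 0 = centred, level; positive = to the rear, front low; negative = front too high. About 3.7 mm per mm of height under the front foot; settles in 1 s; stops at +/-34 mm. White lines 14.5 mm either side of centre: 3 mm to spare each side
- shim_tail (a point): Centre of the upright tail block of the loose white plastic wedge shim (90 g): 30 mm long (x), 32 mm wide (y), 36 mm high; this point is 18 mm above the bench. Pinch it across its width. x points along the shim to its thin end, z up. From the block a smooth ramp 28 mm wide runs 115 mm forward, 17 mm thick at the block, falling evenly to 2 mm at the thin end
- shim_tip (a point): Middle of the thin end of the shim, 130 mm ahead of shim_tail along the shim's x, 1 mm above the bench
- shim: The same wedge shim, origin under the middle of its tail block on the bench, same axes as shim_tail
- weighing_bottle: Bystander: small lidded glass weighing bottle, 54 mm wide, 64 mm high, origin under its centre
- flask: Bystander: conical glass flask, 80 mm wide, 118 mm high, origin under its centre
- bulb: Bystander: red pipette bulb standing on its flat end, 70 mm wide, 100 mm high, origin under its centre
There are look-alikes about, which are no part of the job. Of the things that look like the shim, the largest one is meant.

How it is judged:
On the way, in this order (a step that is already met when the one before it is completed fails the run):
1. the shim lies flat on the bench and bears on the front foot (contact force between shim and balance above 0.5 N and angle between shim_tail's own z axis and vertical below 0.08 rad and horizontal distance between shim_tip and front_foot below 0.09 m and angle between the x axis of shim_tail and the x axis of balance, either way round below 0.25 rad), for 0.1 s.
2. the bubble comes to the centre (value of joint bubble between -0.003 and 0.003 m), for 0.2 s.
At the end, for the whole second after the job is handed in: The bubble rests within 3 mm of centre (wholly between the white lines) and the balance is within 0.01 rad of level, its front foot standing on the ramp of the shim, which lies flat on the bench (within 0.06 rad); balance and shim are at rest (all of step 2 and angle between balance's own z axis and vertical below 0.01 rad and contact force between shim and balance above 1 N and angle between shim_tail's own z axis and vertical below 0.06 rad and horizontal distance between shim_tip and front_foot below 0.09 m and linear speed of each of balance, shim below 0.01 m/s); the robot touches nothing.
It fails at once if the front of the balance is driven more than 3.5 mm above level (height (world z) of front_edge_mid above 0.0235 m).
It fails at once if the balance is shoved along the bench: its origin moves more than 18 mm, or its front more than 24 mm, from where it stood (distance of balance from where it was at the start of the episode above 0.018 m or distance of front_edge_mid from where it was at the start of the episode above 0.024 m).
It fails at once if the shim is jammed against the balance with more than 16 N (contact force between shim and balance above 16 N).
It fails at once if the robot presses on the balance with more than 4 N (contact force between any of the fingers, the arm and balance above 4 N).
It fails at once if a bystander is moved more than 20 mm (distance of any of weighing_bottle, flask, bulb from where it was at the start of the episode above 0.02 m).
It also fails if it takes over 72 s, if anything falls off the work surface, if the arm or the gripper's body presses on something with over 40 N, if the wrist force passes 120 N, or if a joint passes its speed limit or range.

## Working session

There is one attempt and no reset: what is moved stays moved. The work goes in short steps, each a Python script; the robot and the scene stay as the last script left them, time stands still between calls to the robot, and variables do not carry over. Pictures are saved under pics/ and viewed, at most 10 in all, crops included, and the job is handed in when it is done.

```bash
mkdir -p pics
cat > h.py <<'E'
import numpy as np, cv2
from bench import *
def ray(cam,px):
    p=camera_params(cam);K=np.array(p["K"]);T=np.array(p["camera_from_world"])
    d=T[:3,:3].T@np.linalg.inv(K)@np.array([px[0],px[1],1.]);return -T[:3,:3].T@T[:3,3],d
def at_z(cam,px,z):
    o,d=ray(cam,px);return o+d*(z-o[2])/d[2]
def proj(cam,X):
    p=camera_params(cam);T=np.array(p["camera_from_world"]);c=T[:3,:3]@np.array(X)+T[:3,3];u=np.array(p["K"])@c;return u[:2]/u[2]
E
python3 - <<'E'
from h import *
np.set_printoptions(precision=3,suppress=True)
for c in("top","side"):
    im=read_camera(c);cv2.imwrite(f"pics/{c}0.png",im[:,:,::-1])
    print(c,ray(c,[320,240]))
    for n,z in(("shim_tail",.018),("shim_tip",.001),("shim",0),("balance",0),("front_foot",0),("bubble",.083),("weighing_bottle",0),("flask",0),("bulb",0)):
        for r in tip_of(c,n)[:3]: print(n,np.round(r["at"],1),round(r["confidence"],2),at_z(c,r["at"],z))
print(read_time_s(),read_tcp_rot())
E
```

```text
top (array([0.335, 0.037, 0.952]), array([ 0.226,  0.015, -0.974]))
shim_tail [165.8 362.9] 0.95 [0.317 0.383 0.018]
shim_tail [198.5 307.1] 0.94 [0.425 0.315 0.018]
shim_tail [145.2 303.7] 0.9 [0.441 0.427 0.018]
shim_tip [222.2 251.2] 0.96 [0.545 0.268 0.001]
shim_tip [218.2 359.8] 0.85 [0.315 0.28  0.001]
shim_tip [102.1 322.7] 0.68 [0.409 0.525 0.001]
shim [168.3 366. ] 0.84 [0.31  0.384 0.   ]
shim [202.2 307.8] 0.57 [0.425 0.313 0.   ]
shim [148.2 304.4] 0.55 [0.441 0.428 0.   ]
balance [333.6 160.8] 0.71 [0.74  0.009 0.   ]Traceback (most recent call last):
  File "<stdin>", line 7, in <module>
ValueError: it knows: balance, bulb, flask, front_edge_mid, front_foot, shim, shim_tail, shim_tip, weighing_bottle
```

View pics/top0.png

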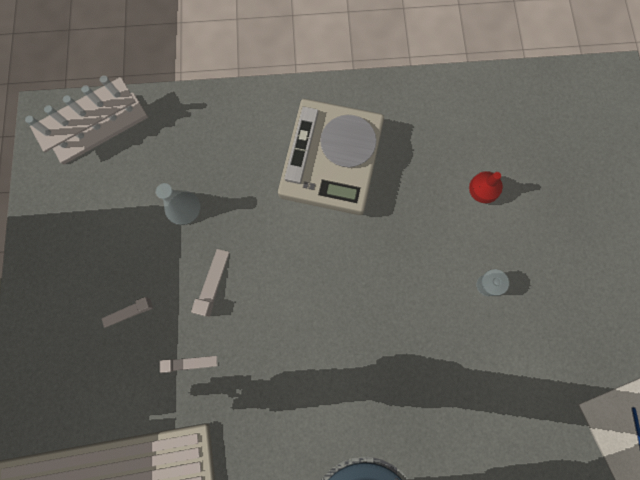

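The top view shows the full-size shim with its tail at (199,307) and tip at (222,251), 129 mm apart. The two look-alikes are about 103 mm long. The balance is at about (331,157), with its display and front facing the robot.

Run:
```python
from h import *
np.set_printoptions(precision=3,suppress=True)
c="side"
im=read_camera(c);cv2.imwrite(f"pics/side0.png",im[:,:,::-1])
print(ray(c,[320,240]))
S=(("shim_tail",.018),("shim_tip",.001),("balance",0),("front_foot",0),("front_edge_mid",.014),("weighing_bottle",0),("flask",0),("bulb",0))
for n,z in S:
    for r in tip_of(c,n)[:3]: print(n,np.round(r["at"],1),round(r["confidence"],2),at_z(c,r["at"],z))
c="top";im=read_camera(c)
cv2.imwrite("pics/topc.png",cv2.resize(im[90:225,260:400,::-1],None,fx=4.4,fy=4.4,interpolation=cv2.INTER_CUBIC))
for n,z in S[3:]:
    for r in tip_of(c,n)[:3]: print(n,np.round(r["at"],1),round(r["confidence"],2),at_z(c,r["at"],z))
for q in((302,100),(383,118),(363,213),(279,193)):print(at_z("top",q,.06))
print(read_time_s(),read_tcp_rot())
```

```text
(array([ 0.095, -0.555,  0.617]), array([ 0.466,  0.647, -0.603]))
shim_tail [170.5 219.8] 0.87 [0.313 0.366 0.018]
shim_tail [223.6 216.2] 0.74 [0.424 0.305 0.018]
shim_tail [208.8 193. ] 0.7 [0.441 0.429 0.018]
shim_tip [185.4 239.9] 0.94 [0.317 0.291 0.001]
shim_tip [279.5 212.2] 0.81 [0.557 0.263 0.001]
shim_tip [188.1 185.8] 0.51 [0.42  0.527 0.001]
balance [399.2 235.3] 0.71 [0.735 0.013 0.   ]
balance [493.6 343.5] 0.71 [ 0.643 -0.318  0.   ]
front_foot [373.3 241.9] 0.67 [0.668 0.03  0.   ]
weighing_bottle [396.3 395.9] 0.6 [ 0.431 -0.294  0.   ]
flask [290.8 186.1] 0.95 [0.652 0.358 0.   ]
bulb [495.5 344.3] 0.6 [ 0.645 -0.321  0.   ]
front_edge_mid [322.  200.2] 0.57 [0.642 0.041 0.014]
weighing_bottle [486.5 283.9] 0.63 [ 0.433 -0.3    0.   ]
flask [183.7 209.3] 0.97 [0.648 0.353 0.   ]
flask [333.6 162.8] 0.16 [0.735 0.009 0.   ]
bulb [481.9 189. ] 0.86 [ 0.647 -0.321  0.   ]
bulb [204.7 307. ] 0.42 [0.426 0.307 0.   ]
[0.864 0.07  0.06 ]
[ 0.807 -0.105  0.06 ]
[ 0.593 -0.043  0.06 ]
[0.65  0.131 0.06 ]
1.05 [ 0.187  0.982  0.    -0.   ]
```

View pics/side0.png

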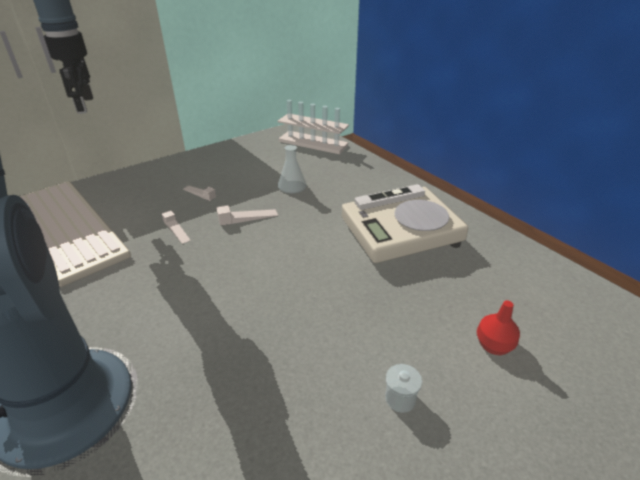

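View pics/topc.png

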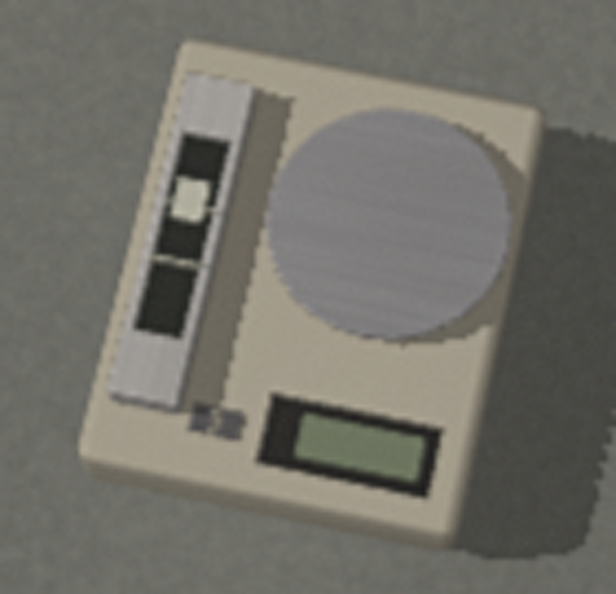

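The side view confirms the layout: shim tail at (224,216) and tip at (280,212), balance front towards the shim, flask clear at (291,186). In the crop the bubble at (190,199) sits rearward of the window centre at (181,236), so it reads about +18 mm. Next I'll grasp the shim.

```bash
cat >> h.py <<'E'
def quat(psi): return [float(np.cos(psi/2)),float(np.sin(psi/2)),0.,0.]
E
python3 - <<'E'
from h import *
np.set_printoptions(precision=3,suppress=True)
f=lambda u,v,z:at_z("top",(260+u/4.4,90+v/4.4),z)
for a,b,z in(((183,42),(82,460),.06),((540,110),(455,545),.06),((186,75),(110,398),.083),((255,88),(182,408),.083),((110,398),(182,408),.083),((183,42),(540,110),.063)):
    d=f(*a,z)-f(*b,z);print(f(*a,z),f(*b,z),np.arctan2(d[1],d[0]))
psi=np.pi-.355
t=np.array([.4245,.31])-.004*np.array([np.cos(-.355),np.sin(-.355)])
move_gripper(.07,30)
move_ptp([*t,.16],quat(psi)); movel([*t,.10],speed=.15)
im=read_camera("side");cv2.imwrite("pics/side1.png",cv2.resize(im[120:260,140:340,::-1],None,fx=4,fy=4,interpolation=cv2.INTER_CUBIC))
for c in("top","side"):
    read_camera(c)
    for n,z in(("shim_tail",.018),("shim_tip",.001)):
        for r in tip_of(c,n)[:3]: print(c,n,np.round(r["at"],1),round(r["confidence"],2),at_z(c,r["at"],z))
print(read_eef_pos(),read_finger_gap(),read_time_s())
E
```

```text
[0.865 0.071 0.06 ] [0.646 0.132 0.06 ] -0.2722744000857218
[ 0.814 -0.105  0.06 ] [ 0.591 -0.043  0.06 ] -0.27164510094054867
[0.833 0.07  0.083] [0.668 0.115 0.083] -0.2679083434983088
[0.824 0.036 0.083] [0.661 0.081 0.083] -0.2693435105293007
[0.668 0.115 0.083] [0.661 0.081 0.083] 1.3525843962960724
[0.863 0.071 0.063] [ 0.812 -0.105  0.063] 1.2899279520653752
top shim_tail [166.3 365.1] 0.93 [0.312 0.382 0.018]
top shim_tail [201.9 311.3] 0.61 [0.416 0.308 0.018]
top shim_tip [225.4 252.5] 0.67 [0.542 0.261 0.001]
top shim_tip [215.5 361.7] 0.55 [0.312 0.286 0.001]
side shim_tail [224.8 214. ] 0.96 [0.431 0.312 0.018]
side shim_tail [171.7 216.4] 0.76 [0.321 0.379 0.018]
side shim_tail [210.3 192.6] 0.52 [0.445 0.428 0.018]
side shim_tip [275.2 211.7] 0.96 [0.549 0.271 0.001]
side shim_tip [183.6 239. ] 0.71 [0.315 0.297 0.001]
side shim_tip [186.8 187.1] 0.7 [0.414 0.522 0.001]
[0.421 0.312 0.101] 0.07018250130478813 3.6
```

View pics/side1.png

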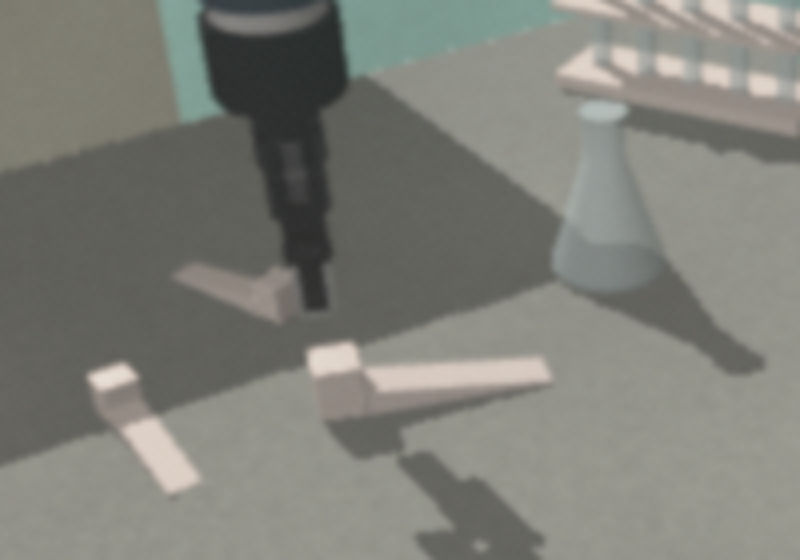

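The crop shows the gripper over the upright main shim, whose tail block is at (335,380) in the crop. The remaining offsets are within the jaw opening, so I'll grasp, lift, carry, lay it in front of the balance and regrip so it sits flat.

```bash
cat >> h.py <<'E'
YB=-.27; O=np.array([.731,.013]); A=np.array([np.cos(YB),np.sin(YB)])
E
python3 - <<'E'
from h import *
np.set_printoptions(precision=3,suppress=True)
p=read_eef_pos()
movel([p[0],p[1],.022],speed=.08)
move_gripper(.0,30); print("gap",read_finger_gap(),read_grasp_force())
movel([p[0],p[1],.07],speed=.08)
q=quat(np.pi+YB); t=O-.279*A
move_ptp([*t,.07],q); movel([*t,.030],speed=.08); print(read_ft_force())
z=.030
f0=read_ft_force()[2]
while z>.018:
    z-=.001; movel([*t,z],speed=.02); f=read_ft_force()[2]
    if f-f0>2: break
print("z",z,f,f0)
move_gripper(.042,20); pause(.2); movel([*t,.022],speed=.05)
for c in("top","side"):
    im=read_camera(c);cv2.imwrite(f"pics/{c}2.png",im[:,:,::-1])
    for n,z in(("shim_tail",.018),("shim_tip",.001),("front_edge_mid",.014),("balance",0)):
        for r in tip_of(c,n)[:1 if z==0 else 3]: print(c,n,np.round(r["at"],1),round(r["confidence"],2),at_z(c,r["at"],z))
a=cv2.imread("pics/top2.png")[90:310,220:400];b=cv2.imread("pics/side2.png")[160:310,230:480]
cv2.imwrite("pics/m2.png",np.hstack([cv2.resize(a,(400,489)),cv2.resize(b,(400,489))]))
print(read_eef_pos(),read_time_s())
E
```

```text
gap 0.03207144421148059 30.023407638072968
[ 0.474 -0.574 -1.44 ]
z 0.021999999999999992 5.019839810275677 -1.440074987776826
top shim_tail [142.2 300.5] 0.94 [0.448 0.434 0.018]
top shim_tail [165.6 362.2] 0.79 [0.318 0.383 0.018]
top shim_tip [216.1 361.5] 0.88 [0.312 0.284 0.001]
top shim_tip [102.7 324.4] 0.73 [0.405 0.524 0.001]
top shim_tip [318.4 223.2] 0.44 [0.594 0.053 0.001]
top front_edge_mid [322.8 200.7] 0.79 [0.641 0.04  0.014]
top balance [331.9 163.7] 0.7 [0.733 0.013 0.   ]
side shim_tail [210.1 191.3] 0.72 [0.447 0.435 0.018]
side shim_tail [287.2 256.6] 0.65 [0.466 0.082 0.018]
side shim_tail [170.4 217.4] 0.59 [0.317 0.376 0.018]
side shim_tip [342.6 248.7] 0.91 [0.594 0.051 0.001]
side shim_tip [184.1 240.3] 0.79 [0.314 0.292 0.001]
side shim_tip [187.2 189.9] 0.7 [0.409 0.507 0.001]
side front_edge_mid [359.5 238.6] 0.56 [0.638 0.044 0.014]
side balance [398.7 236. ] 0.92 [0.732 0.012 0.   ]
[0.462 0.087 0.022] 10.675
```

View pics/m2.png

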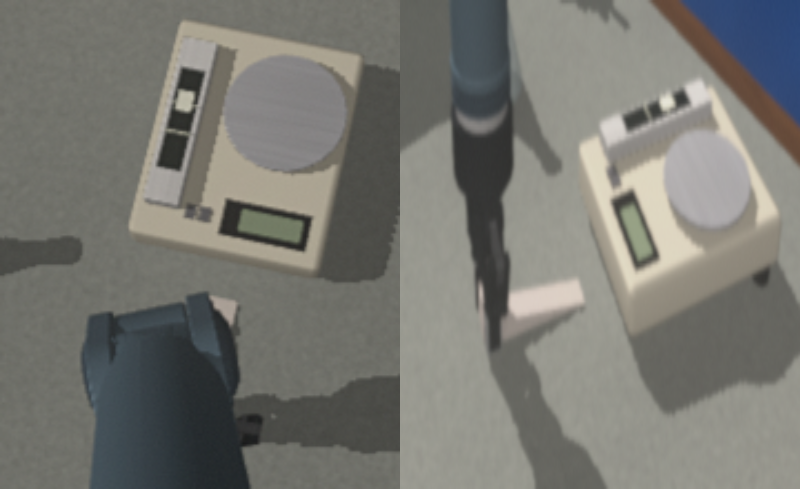

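The montage shows the shim flat in front of the casing, with its tip at (235,305) on the left half, where I predicted it. The gripper straddles the tail and the level is in view of both cameras. Next I'll build a bubble reader and ease the shim in.

```bash
cat >> h.py <<'E'
N=np.array([-A[1],A[0]])
def strip(c,off=0.):
    """rectified level: 0.5 mm/px, column 0 = x -90 mm (front), row 0 = y 84 mm"""
    w=[[-.09,.084],[.09,.084],[.09,.048],[-.09,.048]]
    src=np.float32([proj(c,[*(O+(a+off)*A+b*N),.083]) for a,b in w])
    H=cv2.getPerspectiveTransform(src,np.float32([[0,0],[360,0],[360,72],[0,72]]))
    return cv2.warpPerspective(cv2.cvtColor(read_camera(c),cv2.COLOR_RGB2GRAY),H,(360,72))
E
python3 - <<'E'
from h import *
s=[strip(c) for c in("top","side")]
cv2.imwrite("pics/strip.png",cv2.resize(np.vstack(s),None,fx=2.2,fy=2.2))
E
```

```text
(no output)
```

View pics/strip.png

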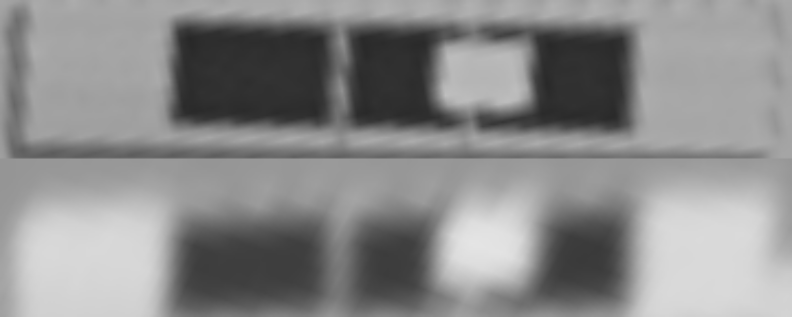

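The rectified strip is clean in both cameras. In the top one the window spans 172 to 632, the lines are at 340 and 468, and the bubble is centred at 485, so it reads +18.5 mm (front about 5 mm low).

```bash
cat >> h.py <<'E'
def bubble(c="top"):
    r=slice(26,46) if c=="top" else slice(36,50)
    p=strip(c)[r].mean(0); m=p>(p[80:285].min()+p[80:285].max())/2
    d=np.flatnonzero(~m[45:320])+45; lo,hi=d[0],d[-1]+1
    e=np.flatnonzero(np.diff(np.r_[0,m[lo:hi].astype(int),0]))+lo
    L=e[1::2]-e[::2]; k=L.argmax()
    return (e[2*k]+e[2*k+1]-lo-hi)/4, L[k]/2, (hi-lo)/2, (lo+hi)/4-90   # bubble mm, its length, window length, window centre
E
cat > adv.py <<'E'
import sys
from h import *
goal,step,stop,v=[float(a) for a in sys.argv[1:5]]   # mm of the TCP along A from O, step mm, bubble stop mm
f0=np.array(read_ft_force())
s=(np.array(read_eef_pos())[:2]-O)@A*1e3; b0=bubble()[0]
while s<goal-.1:
    s=min(s+step,goal); movel([*(O+s/1e3*A),.022],speed=v)
    f=np.array(read_ft_force())-f0; b=bubble()
    print(f"s {s:.1f} b {b[0]:.1f} len {b[1]:.1f} win {b[2]:.1f} at {b[3]:.1f} fA {f[:2]@A:.1f} fN {f[:2]@N:.1f} fz {f[2]:.1f}")
    if b[0]<stop or abs(f[:2]@A)>12 or abs(b[3]-b0*0)>12: print("STOP");break
print(bubble(),bubble("side"),read_time_s())
E
python3 - <<'E'
from h import *
print(bubble(),bubble("side"))
move_gripper(0,30);print(read_finger_gap(),read_grasp_force(),read_ft_force())
E
python3 adv.py -249 4 14 .03 && python3 adv.py -200 4 14 .02
```

```text
(np.float64(18.25), np.float64(21.5), np.float64(105.0), np.float64(1.5)) (np.float64(19.25), np.float64(23.0), np.float64(104.5), np.float64(1.25))
0.03190595720127491 29.78115051984787 [-0.4146685  -0.45388422  0.69338295]
s -274.8 b 18.2 len 21.5 win 105.0 at 1.5 fA 0.2 fN 1.2 fz 0.2
s -270.8 b 18.2 len 21.5 win 105.0 at 1.5 fA 0.8 fN 1.1 fz 1.2
s -266.8 b 18.2 len 21.5 win 105.0 at 1.5 fA -0.1 fN 1.7 fz 2.4
s -262.8 b 18.2 len 21.5 win 105.0 at 1.5 fA -0.7 fN 0.7 fz 4.4
s -258.8 b 18.2 len 21.5 win 105.0 at 1.5 fA -1.1 fN 0.4 fz 4.0
s -254.8 b 18.2 len 21.5 win 105.0 at 1.5 fA -1.7 fN 0.4 fz 4.9
s -250.8 b 18.2 len 21.5 win 105.0 at 1.5 fA -1.7 fN -0.1 fz 6.0
s -249.0 b 18.2 len 21.5 win 105.0 at 1.5 fA -2.7 fN 0.8 fz 6.9
(np.float64(18.25), np.float64(21.5), np.float64(105.0), np.float64(1.5)) (np.float64(19.25), np.float64(23.0), np.float64(104.5), np.float64(1.25)) 13.9
s -245.5 b 18.2 len 21.5 win 105.0 at 1.5 fA 0.6 fN 0.5 fz -0.8
s -241.5 b 18.2 len 21.5 win 105.0 at 1.5 fA 0.6 fN 0.2 fz -1.1
s -237.5 b 18.2 len 21.5 win 105.0 at 1.5 fA 1.6 fN 0.3 fz -0.1
s -233.5 b 18.2 len 21.5 win 105.0 at 1.5 fA 1.2 fN 0.7 fz -0.3
s -229.5 b 18.2 len 21.5 win 105.0 at 1.5 fA 1.9 fN 0.5 fz -0.8
s -225.5 b 18.2 len 21.5 win 105.0 at 1.5 fA 1.0 fN 0.7 fz -0.6
s -221.5 b 18.2 len 21.5 win 105.0 at 1.5 fA 1.4 fN 0.3 fz -0.7
s -217.5 b 18.2 len 21.5 win 105.0 at 1.5 fA 0.8 fN -0.2 fz -0.1
s -213.5 b 18.2 len 21.5 win 105.0 at 1.5 fA 1.2 fN -0.4 fz -0.7
s -209.5 b 18.2 len 21.5 win 105.0 at 1.5 fA 1.4 fN 0.0 fz -1.1
s -205.5 b 18.0 len 22.0 win 105.0 at 1.5 fA -4.5 fN -0.0 fz 4.6
s -201.5 b 18.0 len 22.0 win 105.0 at 1.5 fA -10.4 fN -0.6 fz 11.3
s -200.0 b 17.2 len 22.0 win 104.5 at 1.8 fA -11.2 fN -0.9 fz 13.5
(np.float64(17.5), np.float64(22.0), np.float64(105.0), np.float64(1.5)) (np.float64(18.25), np.float64(23.5), np.float64(104.0), np.float64(1.5)) 19.125
```

Run:
```python
from h import *
def st(): 
    p=np.array(read_eef_pos());f=np.array(read_ft_force());print("s",(p[:2]-O)@A*1e3,"n",(p[:2]-O)@N*1e3,"z",p[2]*1e3,"fA",f[:2]@A,"fz",f[2])
st()
t=O-.200*A
movel([*t,.0225],speed=.02);st()
movel([*t,.023],speed=.02);st();print(bubble())
```

```text
s -206.90690904969372 n -0.4264321317609199 z 21.88388659813675 fA -14.005281038747626 fz 20.065508358107248
s -206.85375025481508 n -0.4259627504065064 z 21.939036110059146 fA -13.201050955406451 fz 16.879376562283134
s -206.80031747990125 n -0.4959307255216676 z 21.966101026254844 fA -12.179839152408402 fz 13.471484219779779
(np.float64(17.25), np.float64(22.0), np.float64(104.5), np.float64(1.75))
```

```bash
cat > adv2.py <<'E'
import sys
from h import *
goal,step,stop,fmax=[float(a) for a in sys.argv[1:5]]  # commanded s
import json,os
S=json.load(open("cmd.json")) if os.path.exists("cmd.json") else {"s":-200.,"z":23.}
def st():
    p=np.array(read_eef_pos());f=np.array(read_ft_force());b=bubble()
    print(f"cmd {S['s']:.1f} {S['z']:.1f} s {(p[:2]-O)@A*1e3:.1f} z {p[2]*1e3:.2f} b {b[0]:.1f} len {b[1]:.1f} win {b[2]:.1f} at {b[3]:.1f} fA {f[:2]@A:.1f} fN {f[:2]@N:.1f} fz {f[2]:.1f}")
    return b[0],f[:2]@A,f[2]
def go(): movel([*(O+S['s']/1e3*A),S['z']/1e3],speed=.012); json.dump(S,open("cmd.json","w"))
b,fa,fz=st()
for i in range(40):
    if b<stop or -fa>fmax: print("STOP");break
    dz=np.clip((fz-3)/8,-.4,.8)
    if abs(fz-3)>3: S['z']+=dz
    if fz<8:
        if S['s']>=goal-.01: break
        S['s']=min(S['s']+step,goal)
    go(); b,fa,fz=st()
print(read_time_s())
E
python3 adv2.py -198 1 12 13.5
```

```text
cmd -200.0 23.0 s -206.8 z 21.94 b 17.2 len 22.0 win 104.5 at 1.8 fA -11.9 fN -0.8 fz 13.9
cmd -200.0 23.8 s -206.7 z 21.98 b 17.2 len 22.0 win 104.5 at 1.8 fA -9.6 fN -0.3 fz 8.0
cmd -199.0 24.4 s -206.6 z 21.98 b 17.2 len 22.0 win 104.5 at 1.8 fA -9.7 fN -0.1 fz 5.6
cmd -198.0 24.4 s -206.4 z 21.96 b 17.2 len 22.0 win 104.5 at 1.8 fA -10.9 fN -0.0 fz 7.8
20.625
```

```bash
python3 adv2.py -190 1 12 13
```

```text
cmd -198.0 24.4 s -206.4 z 21.97 b 17.2 len 22.0 win 104.5 at 1.8 fA -11.1 fN -0.2 fz 7.2
cmd -197.0 24.9 s -206.1 z 22.00 b 17.0 len 21.5 win 104.5 at 1.8 fA -11.7 fN -0.1 fz 5.3
cmd -196.0 24.9 s -205.7 z 22.01 b 16.5 len 22.0 win 105.0 at 2.0 fA -12.6 fN 0.1 fz 7.8
cmd -195.0 25.5 s -204.8 z 22.15 b 15.8 len 22.0 win 104.5 at 2.2 fA -12.0 fN 0.1 fz 4.8
cmd -194.0 25.5 s -204.1 z 22.05 b 15.0 len 21.5 win 104.5 at 2.2 fA -10.8 fN -0.8 fz 4.8
cmd -193.0 25.5 s -203.2 z 22.07 b 13.8 len 21.5 win 105.0 at 2.5 fA -12.8 fN 0.4 fz 5.6
cmd -192.0 25.5 s -202.2 z 22.05 b 12.8 len 22.0 win 104.5 at 2.8 fA -11.2 fN 0.1 fz 5.6
cmd -191.0 25.5 s -198.7 z 22.21 b 11.2 len 22.0 win 104.5 at 3.2 fA -7.1 fN 0.2 fz -0.1
STOP
22.775
```

```bash
python3 adv2.py -170 1.5 4 13
```

```text
cmd -191.0 25.5 s -198.7 z 22.19 b 10.8 len 22.0 win 104.5 at 3.2 fA -6.7 fN 0.4 fz -0.4
cmd -189.5 25.1 s -197.1 z 22.02 b 9.5 len 21.5 win 104.5 at 3.2 fA -7.5 fN -0.4 fz 0.5
cmd -188.0 25.1 s -195.4 z 22.04 b 17.8 len 21.5 win 123.0 at -6.0 fA -8.0 fN -0.9 fz 2.0
cmd -186.5 25.1 s -193.9 z 22.01 b 17.2 len 21.5 win 123.0 at -6.0 fA -7.2 fN 0.5 fz 1.8
cmd -185.0 25.1 s -192.4 z 22.01 b 16.5 len 21.5 win 123.5 at -5.8 fA -8.3 fN -0.1 fz 1.6
cmd -183.5 25.1 s -190.9 z 22.00 b 15.8 len 22.0 win 123.5 at -5.8 fA -7.3 fN -0.8 fz 1.2
cmd -182.0 25.1 s -189.4 z 22.04 b 15.2 len 22.0 win 123.5 at -5.8 fA -7.3 fN 0.6 fz 1.9
cmd -180.5 25.1 s -187.9 z 22.02 b 15.0 len 22.5 win 123.5 at -5.8 fA -7.1 fN -0.5 fz 1.4
cmd -179.0 25.1 s -186.4 z 22.01 b 14.8 len 23.0 win 123.5 at -5.8 fA -7.6 fN 0.1 fz 1.8
cmd -177.5 25.1 s -184.9 z 22.02 b 14.2 len 23.5 win 124.0 at -5.5 fA -7.5 fN -0.1 fz 1.8
cmd -176.0 25.1 s -183.3 z 22.02 b 14.0 len 24.0 win 124.0 at -5.5 fA -7.9 fN 0.4 fz 2.6
cmd -174.5 25.1 s -181.8 z 22.01 b 13.5 len 24.5 win 124.5 at -5.2 fA -7.1 fN 0.8 fz 0.4
cmd -173.0 25.1 s -180.3 z 22.01 b 12.0 len 22.0 win 124.0 at -5.5 fA -7.9 fN -0.7 fz 2.6
cmd -171.5 25.1 s -178.8 z 22.01 b 10.8 len 22.0 win 124.5 at -5.2 fA -7.8 fN 0.3 fz 1.2
cmd -170.0 25.1 s -177.3 z 22.01 b 8.5 len 24.5 win 124.5 at -5.2 fA -7.4 fN 0.3 fz 1.6
27.3833
```

The arm darkened the front of the strip, so the window edge was misread. Using the rear edge, the bubble is already close to centre. I'll look at it directly.

Run:
```python
from h import *
s=[strip(c) for c in("top","side")]
cv2.imwrite("pics/strip2.png",cv2.resize(np.vstack(s),None,fx=2.2,fy=2.2))
```

```text
(no output)
```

View pics/strip2.png

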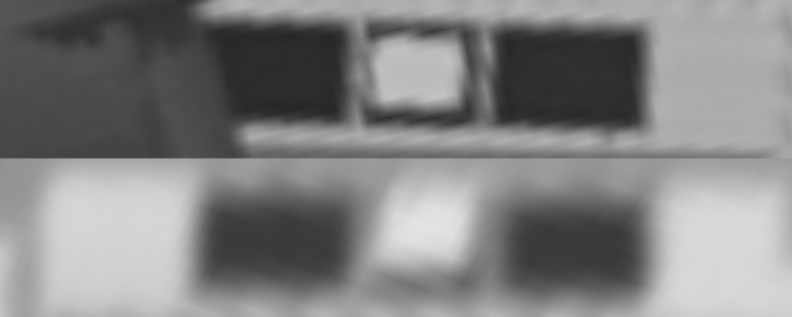

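The lines are at 356 and 485 and the bubble is at 419.5, so it reads about −0.3 mm. I'll unload the arm spring, let it settle and re-check before letting go.

```bash
cat > lb.py <<'E'
from h import *
def linebub():
    p=strip("top")[26:46].mean(0)
    x=np.arange(360); m=p>110
    e=np.flatnonzero(np.diff(m[110:300].astype(int)))+110
    return [round(float(v)/2-90,1) for v in e]
E
python3 - <<'E'
from lb import *
print(linebub())
movel([*(O-.1765*A),.0225],speed=.012)
pause(1.0);f=np.array(read_ft_force());print(linebub(),f,f[:2]@A,((np.array(read_eef_pos())[:2]-O)@A)*1e3,read_time_s())
E
```

```text
[-10.0, 15.0, 19.0, 20.5, 56.5]
[-10.0, 15.0, 19.0, 21.0, 56.5] [-5.39119497 -2.69265802 -0.19716163] -4.4776602706765285 -177.23812771856862 29.3167
```

Run:
```python
from lb import *
movel([*(O-.1785*A),.0225],speed=.01);f=np.array(read_ft_force());print(f[:2]@A,linebub())
move_gripper(.044); pause(.3); print(linebub(),read_finger_gap())
p=read_eef_pos(); movel([p[0],p[1],.11],speed=.06); movel([*(O-.30*A),.16],speed=.15)
pause(1.0); print(linebub(),bubble(),bubble("side"),read_time_s())
s=cv2.cvtColor(strip("top"),cv2.COLOR_GRAY2BGR); im=read_camera("side")[150:310,250:480,::-1]
cv2.imwrite("pics/end.png",np.vstack([cv2.resize(s,(720,144)),cv2.resize(im,(720,450))])[:595])
```

```text
1.2237181212347954 [-10.5, 15.0, 19.0, 21.0, 56.5]
[-10.0, 15.0, 19.0, 20.5, 56.5] 0.043849945875744395
[-10.0, 15.0, 19.5, 20.5, 56.5] (np.float64(-2.25), np.float64(24.5), np.float64(104.0), np.float64(5.0)) (np.float64(-1.0), np.float64(28.0), np.float64(103.0), np.float64(6.0)) 34.125
```

View pics/end.png

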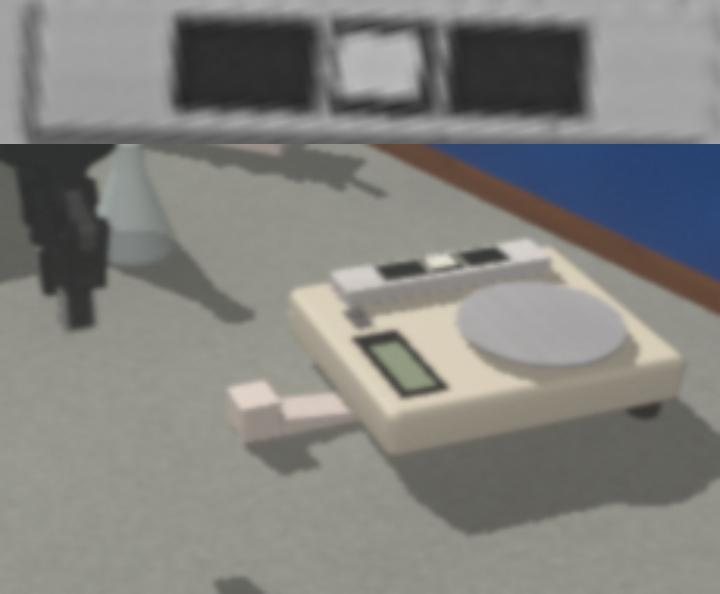

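The bubble, at 338 to 422 in the strip, sits between the lines at 325 and 440, so it is within about 0.6 mm of centre. The shim lies flat under the front and the gripper is clear.

```bash
python3 -c "
from bench import *
print(sign_off())"
```

```text
the job is handed in; nothing more can be done
None
```

The job is handed in at about 34 s: the shim lies flat under the front foot, the bubble is within about 0.6 mm of centre, and the gripper has let go and stands clear; the judge's verdict was not shown.

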